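# Cap check on the parts jars

### The job

Before you move any jar, try the caps of all three parts jars where they lean in the rack: gently, with a light grip, turn each one clockwise by up to about 60 degrees. A sound cap comes snug against its stop within half that turn, and it must be left snug with its jar in the rack; the jar whose cap just keeps turning is stripped: give its cap the full 60 degrees, then lift the jar out, set it down gently and upright on the floor of the white rework tray, and only then let go. Leave the mug, the spool and the screwdriver alone.

Things in the scene. Friction and masses are not known exactly. Their poses are not given: they have to be found in the camera images.
- jar_a: Screw-top parts jar, one of three of identical look, 75 mm tall: clear square foot 40 x 40 mm and 20 mm high, clear round body 36 mm in diameter above it, holding brass bits, and a white ribbed screw cap 40 mm in diameter from 53 to 75 mm above the underside. 65 to 130 g. Origin at the centre of its underside, z along the jar's axis to its cap, x and y square to the foot's sides.
- jar_a_cap (a point): On the axis of jar_a at mid-height of its cap, 64 mm above its underside (the cap's side wall runs 11 mm up and 11 mm down from here); axes as the jar's.
- cap_a (a joint): Angle (rad) of jar_a's cap; grows as it is turned clockwise seen from above the cap. Starts between 0.1 and 0.4. A sound cap meets a hard stop at 0.6; a stripped one turns on past it. Both turn against 0.05 N m of friction (a grip of 10 to 15 N is ample) and stay where left. A raised black bar 30 x 5 x 3 mm on the cap's top turns with it, along the jar's x axis at 0.
- jar_b: Screw-top parts jar, one of three of identical look, 75 mm tall: clear square foot 40 x 40 mm and 20 mm high, clear round body 36 mm in diameter above it, holding brass bits, and a white ribbed screw cap 40 mm in diameter from 53 to 75 mm above the underside. 65 to 130 g. Origin at the centre of its underside, z along the jar's axis to its cap, x and y square to the foot's sides.
- jar_b_cap (a point): On the axis of jar_b at mid-height of its cap, 64 mm above its underside (the cap's side wall runs 11 mm up and 11 mm down from here); axes as the jar's.
- cap_b (a joint): Angle (rad) of jar_b's cap; grows as it is turned clockwise seen from above the cap. Starts between 0.1 and 0.4. A sound cap meets a hard stop at 0.6; a stripped one turns on past it. Both turn against 0.05 N m of friction (a grip of 10 to 15 N is ample) and stay where left. A raised black bar 30 x 5 x 3 mm on the cap's top turns with it, along the jar's x axis at 0.
- jar_c: Screw-top parts jar, one of three of identical look, 75 mm tall: clear square foot 40 x 40 mm and 20 mm high, clear round body 36 mm in diameter above it, holding brass bits, and a white ribbed screw cap 40 mm in diameter from 53 to 75 mm above the underside. 65 to 130 g. Origin at the centre of its underside, z along the jar's axis to its cap, x and y square to the foot's sides.
- jar_c_cap (a point): On the axis of jar_c at mid-height of its cap, 64 mm above its underside (the cap's side wall runs 11 mm up and 11 mm down from here); axes as the jar's.
- cap_c (a joint): Angle (rad) of jar_c's cap; grows as it is turned clockwise seen from above the cap. Starts between 0.1 and 0.4. A sound cap meets a hard stop at 0.6; a stripped one turns on past it. Both turn against 0.05 N m of friction (a grip of 10 to 15 N is ample) and stay where left. A raised black bar 30 x 5 x 3 mm on the cap's top turns with it, along the jar's x axis at 0.
- rack: Fixed plywood rack, three square pockets in a row along its y, 94 mm apart, the middle one at y = 0. Its 64 x 270 x 30 mm block slopes 30 degrees: the jars lean to the rack's -x (robot) side, their z axis is the rack's (-0.5, 0, 0.866). Pockets 43 mm square, 22 mm deep: draw a jar 25 mm along its axis to clear. Origin: centre of the underside, z up; top edge 62 mm high.
- tray: Fixed shallow white rework tray, open on top, outside 150 x 150 x 25 mm, walls and floor 4 mm thick, so the inside is 142 mm square and its floor 4 mm above the table. Origin at the centre of its underside, z up, x and y along its sides.
- mug: Bystander: dark steel coffee mug, 82 mm in diameter, 95 mm tall, with a handle on its own +y side. Origin at the centre of its underside.
- spool: Bystander: solder spool with grey flanges standing upright, 54 mm in diameter, 45 mm tall. Origin at the centre of its underside.
- screwdriver: Bystander: screwdriver 150 mm long lying on the table beyond the work, along its own x axis. Origin at about the middle of its length.
Not all that is in view belongs to the job. Leave any brown look-alike of the jar_a alone.

How it is judged:
By the outcome, as a careful person would: the job done as asked, in the order asked, and still so for the second after the job is handed in, with the robot touching nothing.
It also fails if it takes over 67 s, if anything falls off the work surface, if the arm or the gripper's body presses on something with over 40 N, if the wrist force passes 120 N, or if a joint passes its speed limit or range.

### The arm

A 7-joint arm with a two-finger parallel gripper is mounted at the origin on the work surface. World frame = base frame: x ahead of the robot, y to its left, z up, the work surface at z = 0. Lengths are in m, angles in rad, forces in N, time in s.
With the tool pointing down it reaches from about 0.35 to 0.9 m from the base axis. Payload 8.1 kg.
Tool frame: the origin (TCP) lies on the centre line of the jaws, within the pads' length; the fingertips stand 19 mm ahead of it and the grasp point (between the pads) is the TCP (arm.tip_reach is the distance from the TCP to the fingertips, in m); z points along the fingers, y is the line along which they close (so a half turn about z gives the same grasp; the last joint's range is limited). The gripper opens to 92 mm and grips with 3 to 60 N. Pads are 19 mm wide; open, the fingers measure 130 mm over their backs; the gripper's body (75 mm by 190 mm) begins 47 mm behind the grasp point.
Start: joints at [1.068, 0.434, 0.025, 1.573, -0.012, 1.134, -0.075], TCP at [0.243, -0.576, 0.246] pointing down, gripper open.
Joint ranges: [-2.62, 2.62], [-0.44, 2.09], [-1.27, 1.32], [0.08, 2.57], [-1.32, 4.46], [0.12, 2], [-2.74, 2.74]. Speed limits (rad/s): [2.22, 2.22, 3.01, 3.01, 3.14, 3.14, 3.14].

### API

Orientations are given as a rotation vector (axis times angle).
In Python, from cell import arm gives the robot as it stands.
- The arm moves only by the tool arm_command, never from a script. Its argument "targets" is a list that holds one entry, the list of rows, each a list of 6 numbers: the shift along the tool's x, y, z in m, then the turn, a rotation vector about the tool's x, y, z in rad. A call has 1 to 10 rows; each row shifts and turns the commanded pose from where the row before left it, along the tool's axes as they then stand; what a row does not reach is not made up. A row lasts 1/8 s, in which the tool goes at most 62.5 mm and 10.7 degrees, less where a joint would pass 70% of its speed; a pose out of reach is approached as far as the arm can. A call with a gripper value outside its range is refused whole. "jaw" is the finger opening in m, from 0 to 0.0918, set as the call begins (left out, the last holds). The fingers move at their own pace and stop on an object; "newtons" is the grip in N (left out, the last holds). Time passes only in rows, so rows that do not move let the fingers close. It gives the time, the measured TCP pose, the force, the opening and the grip force at its end, in the units of the state.
- arm.observe(): the state, without advancing time (a new reading comes with each control period).
- arm.get_image(name): name is "scene" or "top"; returns a dict with "pixels" (480x640x3 uint8, red, green, blue), "z_map" (480x640 float32, m along the optical axis (not along the pixel's ray), 0 where there is no reading), "fx", "fy", "cx", "cy" (pixels), "dist" ([k1, k2, p1, p2, k3] as OpenCV has them; the pictures are not rectified), "xyz" and "rotation" of the camera in the world. Camera axes: x right, y down, z forward; pixel columns grow to the right and rows downward; lengths in m; the calibration is good to about 2 mm. A picture is of the moment at which its call begins.
- arm.sign_off(): hands the job in; it is judged then, once.
The state is a dict: "clock": time; "joints": joint angles; "dq": joint speeds; "joint_efforts": joint torques, N m; "position": TCP position; "ee_rot": TCP orientation; "force": force on the tool from outside, world axes, zero at the start; "ft_torque": the same for the moment, N m; "width": opening from 0.0 (shut) to 1.0 (fully open); "gripper_force": force on a finger pad.
Only numpy, scipy, OpenCV 4.12 (cv2) and the standard library are available. Lean on these libraries where they do the work, as an engineer would, in place of code of your own. Each camera call takes 0.05 s, during which the arm holds its last target. There are 200 camera calls.

## Working session

There is one attempt and no reset: what is moved stays moved. The work goes in short steps, Python scripts to look and compute and a tool call to move; the robot and the scene stay as the last step left them, time stands still between calls to the robot, and variables do not carry over. Pictures are saved under pics/ and viewed, at most 10 in all, crops included, and the job is handed in when it is done.

Besides the shell and the picture viewer there is one more tool, called as name(argument=value, ...) on one line, values as JSON. arm_command: Moves the arm, as the interface text tells. Its arguments: {"type":"object","properties":{"targets":{"type":"array","items":{"type":"array","items":{"type":"array","items":{"type":"number"}}}},"jaw":{"type":"number"},"newtons":{"type":"number"}},"required":["targets"]}

```bash
mkdir -p pics; ls; python3 - <<'E'
from cell import arm
import cv2,numpy as np
for n in("scene","top"):
    d=arm.get_image(n); cv2.imwrite(f"pics/{n}0.png",d["pixels"][:,:,::-1]); np.savez(f"/tmp/{n}0.npz",**d)
    print(n,d["fx"],d["fy"],d["cx"],d["cy"],d["dist"],d["xyz"],np.round(d["rotation"],4).tolist())
print(arm.observe())
E
```

```text
pics
scene 479.4891959481523 479.4891959481523 322.6476960652517 231.13816272258867 [0.02073001 0.         0.         0.         0.        ] [ 1.08751151 -0.37802689  0.75538983] [-2.1761, -0.9986, 0.4136]
top 455.9521269393521 455.9521269393521 313.95384950005376 241.7345888646054 [-0.02587624  0.          0.          0.          0.        ] [0.42744714 0.04280631 1.01591924] [-2.1336, 2.1279, -0.1667]
{'clock': 0.1, 'joints': array([ 1.06840123,  0.43516253,  0.02494685,  1.5739745 , -0.01161474,
        1.13401302, -0.07509933]), 'dq': array([ 0.0001507 , -0.00030455, -0.00028605, -0.00295381, -0.00021961,
       -0.00211926, -0.00208123]), 'joint_efforts': array([ 3.34558077e-03, -6.69126105e+01,  9.87843834e-01, -3.15144324e+01,
       -6.06135651e-02,  3.74386681e-02,  1.52936752e-05]), 'position': array([ 0.24307668, -0.57533511,  0.24502962]), 'ee_rot': array([-3.07771670e+00, -6.23475062e-01,  5.99643997e-04]), 'force': array([-0.23255625, -0.72508868,  0.32063383]), 'ft_torque': array([-0.05315715,  0.02293049, -0.00877896]), 'gripper_force': 0.0, 'width': 0.9990339368071488}
```

View pics/scene0.png

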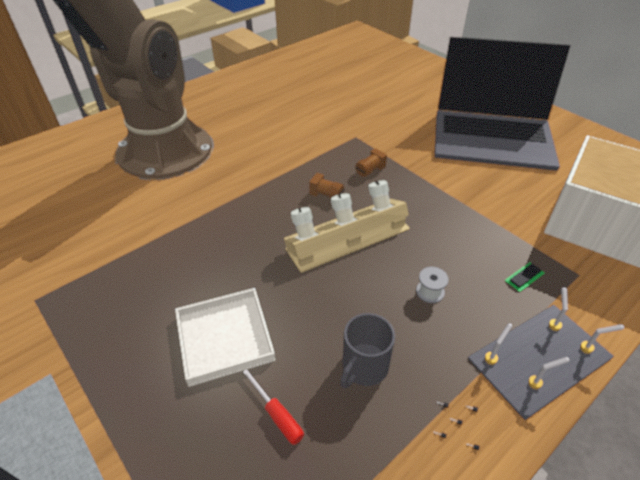

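View pics/top0.png

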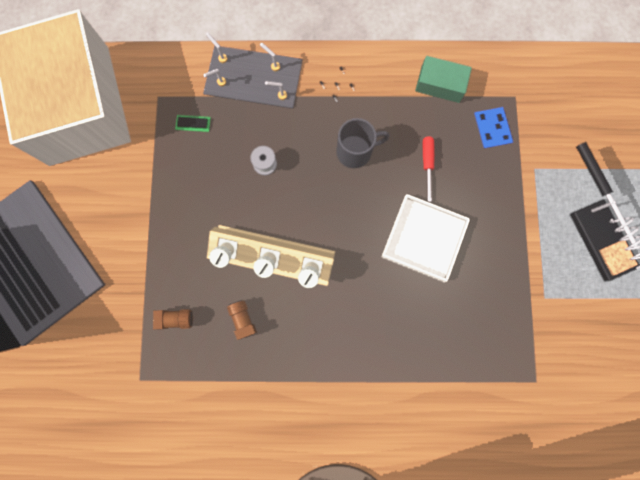

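Top view: the rack has three white-capped jars at about (219,258), (264,267) and (310,277). The tray is at (427,237). The brown look-alikes at (171,319) and (241,319) lie on the mat and are not part of the job. The mug is at (356,145), the spool at (264,160) and the screwdriver at (429,165). Next I measure the caps, rack and tray.

```bash
cat > h.py <<'E'
import numpy as np,cv2
from scipy.spatial.transform import Rotation as R
def K(d): return np.array([[d["fx"],0,d["cx"]],[0,d["fy"],d["cy"]],[0,0,1.]])
def rot(d):
    r=np.array(d["rotation"]); return R.from_rotvec(r).as_matrix() if r.shape==(3,) else r
def rays(d,uv):
    n=cv2.undistortPoints(np.float64(uv).reshape(-1,1,2),K(d),np.float64(d["dist"])).reshape(-1,2)
    return np.c_[n,np.ones(len(n))]@rot(d).T
def xyz(d,uv):
    uv=np.asarray(uv); z=d["z_map"][uv[:,1],uv[:,0]]; return np.array(d["xyz"])+rays(d,uv)*z[:,None]
def onz(d,uv,h):
    r=rays(d,uv); o=np.array(d["xyz"]); return o+r*((h-o[2])/r[:,2])[:,None]
def onplane(d,uv,n,p):
    r=rays(d,uv); o=np.array(d["xyz"]); return o+r*(((p-o)@n)/(r@n))[:,None]
E
python3 - <<'E'
from h import *
d=dict(np.load("/tmp/top0.npz")); im=d["pixels"]
hsv=cv2.cvtColor(im,cv2.COLOR_RGB2HSV)
W=((hsv[...,1]<40)&(hsv[...,2]>170)).astype(np.uint8)
# tray
m=W.copy(); m[:,:370]=0; m[:,480:]=0; m[:180]=0; m[300:]=0
c=max(cv2.findContours(m,0,2)[0],key=cv2.contourArea)
P=onz(d,c.reshape(-1,2),.025); r=cv2.minAreaRect(P[:,:2].astype(np.float32)); print("tray",r)
print("floor",xyz(d,[[427,237]]))
# caps: depth points
v,u=np.mgrid[225:300,200:345]; uv=np.c_[u.ravel(),v.ravel()]
p=xyz(d,uv); 
for c in([219,258],[264,267],[310,277]):
    s=(np.hypot(*(uv-c).T)<13)&(W[uv[:,1],uv[:,0]]>0); q=p[s]; q=q[q[:,2]>np.percentile(q[:,2],97)-.03]
    # robust plane
    k=q
    for _ in range(4):
        m0=k.mean(0); n=np.linalg.svd(k-m0)[2][2]; n*=np.sign(n[2]); e=np.abs((q-m0)@n); k=q[e<.003]
    print(c,"plane n",n.round(3),"centre",k.mean(0).round(4),len(k),"zrange",q[:,2].min().round(3),q[:,2].max().round(3))
# rack: wood mask
m=np.zeros(W.shape,np.uint8); m[215:300,195:345]=((hsv[...,1]>60)&(hsv[...,2]>120))[215:300,195:345]
m=m&(d["z_map"]>0)
vv,uu=np.nonzero(m); q=xyz(d,np.c_[uu,vv]); q=q[q[:,2]>.01]; print("rack pts",len(q),q.min(0),q.max(0))
print(cv2.minAreaRect(q[:,:2].astype(np.float32)))
# crop
cr=cv2.resize(im[215:300,190:345],None,fx=5,fy=5,interpolation=cv2.INTER_CUBIC); cv2.imwrite("pics/crop.png",cr[:,:,::-1])
E
```

```text
tray ((0.6259588599205017, -0.20279094576835632), (0.15461395680904388, 0.20567923784255981), 67.90302276611328)
floor [[ 0.60774266 -0.20195689  0.00420817]]
[219, 258] plane n [-0.067  0.959  0.275] centre [0.5524 0.2446 0.0905] 52 zrange 0.075 1.016
[264, 267] plane n [-0.37  -0.065  0.927] centre [0.5286 0.157  0.0894] 180 zrange 0.073 0.101
[310, 277] plane n [-0.296  0.044  0.954] centre [0.5088 0.0652 0.09  ] 196 zrange 0.07 0.101
rack pts 2112 [0.49952298 0.01087528 0.01782968] [0.62559244 0.28387733 0.08372106]
((0.5613495707511902, 0.14830443263053894), (0.2683066129684448, 0.07177861779928207), 77.13997650146484)
```

View pics/crop.png

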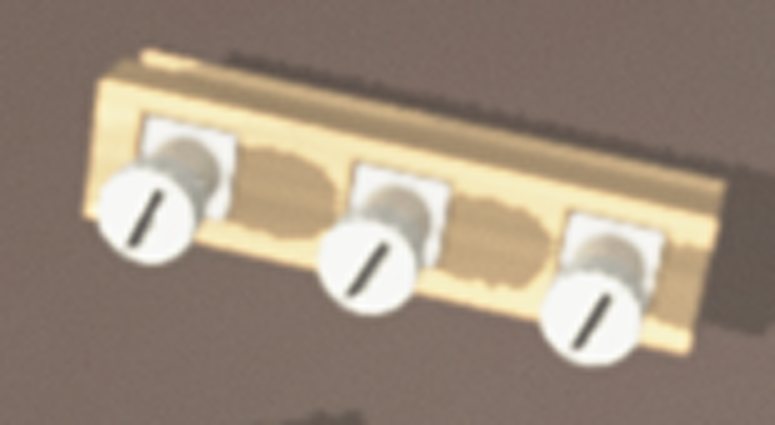

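The crop shows three white caps with black bars at full-image (219,258), (264,268) and (308,278). They are the only upright white-capped jars in the rack, so these are the three to test; the brown ones stay where they are. Now I refine the cap centres from the bars and compute the tool goals.

```bash
cat > plan.py <<'E'
from h import *
from cell import arm
def goal(yaw,tilt,phi):
    # tool z along -axis; y axis = rack y rotated phi about tool z
    Rz=R.from_euler('z',yaw,degrees=True)
    n=Rz.apply([-np.sin(np.radians(tilt)),0,np.cos(np.radians(tilt))]); y=Rz.apply([0,1,0])
    z=-n; M=np.c_[np.cross(y,z),y,z]
    return R.from_matrix(M)*R.from_rotvec([0,0,np.radians(phi)])
def delta(G,p):
    o=arm.observe(); C=R.from_rotvec(o["ee_rot"])
    rv=(C.inv()*G).as_rotvec(); dp=np.array(p)-o["position"]
    print("turn",rv.round(4),np.degrees(np.linalg.norm(rv)).round(1),"shift in goal frame",G.inv().apply(dp).round(4),"in cur frame",C.inv().apply(dp).round(4),"world",dp.round(4))
E
python3 - <<'E'
from plan import *
d=dict(np.load("/tmp/top0.npz")); im=d["pixels"]; s=dict(np.load("/tmp/scene0.npz"))
g=cv2.cvtColor(im,cv2.COLOR_RGB2GRAY).astype(float)
yaw=-12.9; Rz=R.from_euler('z',yaw,degrees=True); n=Rz.apply([-.5,0,.866]); ex=Rz.apply([.866,0,.5]); ey=Rz.apply([0,1,0])
C=[]
for c in([219.4,258],[263.8,268.2],[308.2,278.4]):
    v,u=np.mgrid[int(c[1])-8:int(c[1])+9,int(c[0])-7:int(c[0])+8]
    w=np.clip(200-g[v,u],0,None)*(np.hypot(u-c[0],v-c[1])<8.0)
    uv=np.c_[u.ravel(),v.ravel()]; w=w.ravel(); mu=(uv*w[:,None]).sum(0)/w.sum()
    p=onz(d,[mu],.0945)[0]; q=onplane(d,uv,n,p)-p
    a,b=q@ex,q@ey; ang=.5*np.arctan2(2*(w*a*b).sum(),(w*(a*a-b*b)).sum())
    top=p-n*.003; C.append(top); print("px",mu.round(1),"captop",top.round(4),"bar angle cw",-ang.round(3), "depth z",xyz(d,[mu.round().astype(int)])[0].round(4))
C=np.array(C); print("spacing",np.linalg.norm(np.diff(C,axis=0),axis=1),"yaw",np.degrees(np.arctan2(*(C[0]-C[2])[1::-1]))-90)
# scene check of projections
for p in C+n*.003:
    print("scene px",cv2.projectPoints(p[None],cv2.Rodrigues(rot(s).T)[0],-rot(s).T@s["xyz"],K(s),np.float64(s["dist"]))[0].ravel().round(1))
# tray: floor+rim edges via depth
h=cv2.cvtColor(im,cv2.COLOR_RGB2HSV); m=np.zeros(g.shape,np.uint8); m[185:290,375:480]=((h[...,1]<60)&(h[...,2]>150))[185:290,375:480]
m=cv2.morphologyEx(m,cv2.MORPH_OPEN,np.ones((7,7))); c=max(cv2.findContours(m,0,2)[0],key=cv2.contourArea)
print("tray",cv2.minAreaRect(onz(d,c.reshape(-1,2),.025)[:,:2].astype(np.float32)))
o=arm.observe(); print(R.from_rotvec(o["ee_rot"]).as_matrix().round(3).tolist())
for i in range(3):
    for phi in(-40,-20): delta(goal(yaw,30,phi),C[i]+n*(-.011+.08))
E
```

```text
px [218.5 258.6] captop [0.5476 0.2462 0.0919] bar angle cw 0.32 depth z [0.5454 0.2459 0.093 ]
px [263.2 268.5] captop [0.5274 0.1543 0.0919] bar angle cw 0.396 depth z [0.5254 0.1556 0.0903]
px [308.  278.8] captop [0.5067 0.0632 0.0919] bar angle cw 0.313 depth z [0.5052 0.0636 0.0915]
spacing [0.09401201 0.09348891] yaw -12.57695745889464
scene px [377.6 180.9]
scene px [340.2 194.2]
scene px [300.5 208.1]
tray ((0.6044174432754517, -0.19388505816459656), (0.1550997942686081, 0.16054557263851166), 67.97281646728516)
[[0.921, 0.389, -0.001], [0.389, -0.921, 0.001], [-0.0, -0.001, -1.0]]
turn [0.6276 0.4906 2.9655] 175.9 shift in goal frame [-0.575   0.6516  0.1203] in cur frame [ 0.5722 -0.6583  0.0942] world [ 0.2709  0.8292 -0.0934]
turn [-0.664  -0.3533 -2.7754] 164.8 shift in goal frame [-0.3175  0.809   0.1203] in cur frame [ 0.5722 -0.6583  0.0942] world [ 0.2709  0.8292 -0.0934]
turn [0.6276 0.4906 2.9655] 175.9 shift in goal frame [-0.5152  0.5791  0.1208] in cur frame [ 0.518  -0.5815  0.0941] world [ 0.2507  0.7374 -0.0934]
turn [-0.664  -0.3533 -2.7754] 164.8 shift in goal frame [-0.286   0.7204  0.1208] in cur frame [ 0.518  -0.5815  0.0941] world [ 0.2507  0.7374 -0.0934]
turn [0.6276 0.4906 2.9655] 175.9 shift in goal frame [-0.4552  0.5074  0.1208] in cur frame [ 0.4634 -0.5056  0.094 ] world [ 0.23    0.6462 -0.0934]
turn [-0.664  -0.3533 -2.7754] 164.8 shift in goal frame [-0.2542  0.6325  0.1208] in cur frame [ 0.4634 -0.5056  0.094 ] world [ 0.23    0.6462 -0.0934]
```

```bash
cat >> plan.py <<'E'
YAW=-12.7
CAP=np.array([[.5476,.2462,.0919],[.5274,.1543,.0919],[.5067,.0632,.0919]])
n=R.from_euler('z',YAW,degrees=True).apply([-.5,0,.866])
def rows(G,p,N):
    o=arm.observe(); C=R.from_rotvec(o["ee_rot"]); dp=(np.array(p)-o["position"])/N
    rv=(C.inv()*G).as_rotvec()/N
    for i in range(N):
        Ri=C*R.from_rotvec(rv*i); print([*Ri.inv().apply(dp).round(3).tolist(),*rv.round(3).tolist()],end=",\n")
E
python3 - <<'E'
from plan import *
G=goal(YAW,30,60); p=CAP[2]+n*(-.011+.07); delta(G,p); rows(G,p,16)
E
```

```text
turn [-0.5614  0.1202 -1.4367] 88.6 shift in goal frame [0.5774 0.3617 0.132 ] in cur frame [ 0.4674 -0.5026  0.1027] world [ 0.2348  0.645  -0.102 ]
[0.029, -0.031, 0.006, -0.035, 0.008, -0.09],
[0.032, -0.029, 0.006, -0.035, 0.008, -0.09],
[0.034, -0.026, 0.005, -0.035, 0.008, -0.09],
[0.036, -0.023, 0.004, -0.035, 0.008, -0.09],
[0.038, -0.02, 0.004, -0.035, 0.008, -0.09],
[0.04, -0.016, 0.003, -0.035, 0.008, -0.09],
[0.041, -0.013, 0.003, -0.035, 0.008, -0.09],
[0.042, -0.009, 0.003, -0.035, 0.008, -0.09],
[0.043, -0.006, 0.003, -0.035, 0.008, -0.09],
[0.043, -0.002, 0.003, -0.035, 0.008, -0.09],
[0.043, 0.002, 0.004, -0.035, 0.008, -0.09],
[0.043, 0.006, 0.004, -0.035, 0.008, -0.09],
[0.042, 0.009, 0.005, -0.035, 0.008, -0.09],
[0.041, 0.013, 0.005, -0.035, 0.008, -0.09],
[0.04, 0.016, 0.006, -0.035, 0.008, -0.09],
[0.038, 0.02, 0.007, -0.035, 0.008, -0.09],
```

arm_command(targets=[[[0.029,-0.031,0.006,-0.035,0.008,-0.09],[0.032,-0.029,0.006,-0.035,0.008,-0.09],[0.034,-0.026,0.005,-0.035,0.008,-0.09],[0.036,-0.023,0.004,-0.035,0.008,-0.09],[0.038,-0.02,0.004,-0.035,0.008,-0.09],[0.04,-0.016,0.003,-0.035,0.008,-0.09],[0.041,-0.013,0.003,-0.035,0.008,-0.09],[0.042,-0.009,0.003,-0.035,0.008,-0.09],[0.043,-0.006,0.003,-0.035,0.008,-0.09],[0.043,-0.002,0.003,-0.035,0.008,-0.09]]], jaw=0.07, newtons=12)

```text
clock: 1.35
position: [0.3883, -0.1725, 0.1836]
ee_rot: [2.233, 1.719, 0.204]
force: [1.3, -1.2, -0.3]
width: 0.764
gripper_force: 0.0
```

```bash
python3 - <<'E'
from plan import *
G=goal(YAW,30,60); p=CAP[2]+n*(-.011+.07); delta(G,p); print(arm.observe()["joints"].round(2)); rows(G,p,7)
E
```

```text
turn [-0.2059  0.0414 -0.5349] 32.9 shift in goal frame [0.2171 0.1361 0.0523] in cur frame [0.2598 0.0132 0.0263] world [ 0.0896  0.2422 -0.0406]
[ 0.6   0.05 -0.4   2.35  0.28  0.42 -0.28]
[0.037, 0.002, 0.004, -0.029, 0.006, -0.076],
[0.037, 0.005, 0.004, -0.029, 0.006, -0.076],
[0.036, 0.007, 0.004, -0.029, 0.006, -0.076],
[0.036, 0.01, 0.005, -0.029, 0.006, -0.076],
[0.035, 0.012, 0.005, -0.029, 0.006, -0.076],
[0.034, 0.015, 0.006, -0.029, 0.006, -0.076],
[0.032, 0.017, 0.007, -0.029, 0.006, -0.076],
```

arm_command(targets=[[[0.037,0.002,0.004,-0.029,0.006,-0.076],[0.037,0.005,0.004,-0.029,0.006,-0.076],[0.036,0.007,0.004,-0.029,0.006,-0.076],[0.036,0.01,0.005,-0.029,0.006,-0.076],[0.035,0.012,0.005,-0.029,0.006,-0.076],[0.034,0.015,0.006,-0.029,0.006,-0.076],[0.032,0.017,0.007,-0.029,0.006,-0.076],[0,0,0,0,0,0]]])

```text
clock: 2.35
position: [0.4786, 0.0708, 0.1432]
ee_rot: [1.574, 2.136, 0.285]
force: [-0.2, 0.6, -0.5]
width: 0.762
gripper_force: 0.0
```

```bash
python3 - <<'E'
from plan import *
G=goal(YAW,30,60); p=CAP[2]+n*(-.011); delta(G,p); print(arm.observe()["joints"].round(2)); rows(G,p,7)
d=arm.get_image("top"); im=d["pixels"]
cv2.imwrite("pics/h2.png",cv2.resize(im[200:330,180:380],None,fx=4,fy=4)[...,::-1])
E
```

```text
turn [-0.0032 -0.004  -0.0018] 0.3 shift in goal frame [-0.0008 -0.0011  0.0699] in cur frame [-0.0011 -0.0008  0.0699] world [ 0.0334 -0.0088 -0.0608]
[-0.03  0.24 -0.54  2.39  1.31  0.48 -1.41]
[-0.0, -0.0, 0.01, -0.0, -0.001, -0.0],
[-0.0, -0.0, 0.01, -0.0, -0.001, -0.0],
[-0.0, -0.0, 0.01, -0.0, -0.001, -0.0],
[-0.0, -0.0, 0.01, -0.0, -0.001, -0.0],
[-0.0, -0.0, 0.01, -0.0, -0.001, -0.0],
[-0.0, -0.0, 0.01, -0.0, -0.001, -0.0],
[-0.0, -0.0, 0.01, -0.0, -0.001, -0.0],
```

View pics/h2.png

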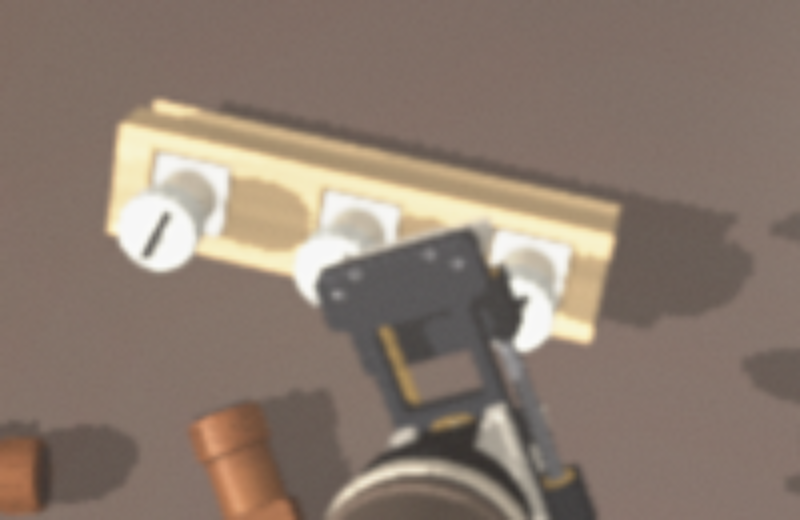

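The view shows the open gripper above the right-hand jar (about (525,315) in the crop) with the fingers straddling it. The other two jars and the rack are clear, so I descend.

arm_command(targets=[[[-0.001,-0.001,0.01,-0.003,-0.004,-0.002],[0,0,0.012,0,0,0],[0,0,0.012,0,0,0],[0,0,0.012,0,0,0],[0,0,0.012,0,0,0],[0,0,0.012,0,0,0],[0,0,0,0,0,0]]])

```text
clock: 3.28
position: [0.5115, 0.0571, 0.0824]
ee_rot: [1.577, 2.126, 0.279]
force: [-0.8, -0.2, -0.0]
width: 0.77
gripper_force: 0.0
```

arm_command(targets=[[[0,0,0,0,0,0],[0,0,0,0,0,0],[0,0,0,0,0,0],[0,0,0,0,0,0],[0,0,0,0,0,0]]], jaw=0.02, newtons=12)

```text
clock: 3.9
position: [0.5117, 0.0588, 0.083]
ee_rot: [1.573, 2.128, 0.282]
force: [-3.0, -0.6, 2.2]
width: 0.434
gripper_force: 12.0
```

```bash
cat >> plan.py <<'E'
def st():
    o=arm.observe(); C=R.from_rotvec(o["ee_rot"])
    print("t",round(o["clock"],2),"q",o["joints"].round(2),"F tool",C.inv().apply(o["force"]).round(2),"T tool",C.inv().apply(o["ft_torque"]).round(3),"w mm",(o["width"]*91.8).round(2),"g",round(o["gripper_force"],1))
E
python3 - <<'E'
from plan import *
st(); delta(goal(YAW,30,60),CAP[2]-n*.011)
E
```

```text
Traceback (most recent call last):
  File "plan.py", line 23, in st
    print("t",round(o["clock"],2),"q",o["joints"].round(2),"F tool",C.inv().apply(o["force"]).round(2),"T tool",C.inv().apply(o["ft_torque"]).round(3),"w mm",(o["width"]*91.8).round(2),"g",round(o["gripper_force"],1))
                                                                                                                                                              ^^^^^^^^^^^^^^^^^^^^^^^
AttributeError: 'float' object has no attribute 'round'
```

```bash
sed -i 's/(o\["width"\]\*91.8).round(2)/round(o["width"]*91.8,2)/' plan.py; python3 -c "
from plan import *
st(); delta(goal(YAW,30,60),CAP[2]-n*.011)"
```

```text
t 3.9 q [-0.03  0.42 -0.5   2.39  1.7   0.52 -1.75] F tool [-0.45 -1.78 -3.31] T tool [0.549 0.264 0.051] w mm 39.83 g 12.0
turn [-0.001   0.0033 -0.0037] 0.3 shift in goal frame [0.0031 0.001  0.0004] in cur frame [0.0031 0.001  0.0004] world [ 0.0003  0.0032 -0.0006]
```

arm_command(targets=[[[0,0,0,0,0,0.04],[0,0,0,0,0,0.04],[0,0,0,0,0,0.04],[0,0,0,0,0,0.04],[0,0,0,0,0,0]]])

```text
clock: 4.53
position: [0.5114, 0.0587, 0.0828]
ee_rot: [1.747, 2.005, 0.334]
force: [-4.2, -0.0, 2.5]
width: 0.434
gripper_force: 12.0
```

```bash
python3 -c "
from plan import *
st(); delta(goal(YAW,30,60),CAP[2]-n*.011)"
```

```text
t 4.53 q [-0.01  0.43 -0.52  2.39  1.7   0.53 -1.9 ] F tool [-0.07 -2.51 -4.23] T tool [0.97  0.066 0.042] w mm 39.8 g 12.0
turn [-0.0013  0.0034 -0.1633] 9.4 shift in goal frame [0.003  0.0014 0.0003] in cur frame [0.0032 0.0009 0.0003] world [ 0.0007  0.0033 -0.0004]
```

arm_command(targets=[[[0,0,0,0,0,0.04],[0,0,0,0,0,0.04],[0,0,0,0,0,0.04],[0,0,0,0,0,0.04]]])

```text
clock: 5.03
position: [0.5112, 0.0587, 0.0827]
ee_rot: [1.912, 1.869, 0.385]
force: [-3.0, -0.1, 3.2]
width: 0.428
gripper_force: 12.0
```

```bash
python3 -c "
from plan import *
st(); delta(goal(YAW,30,60),CAP[2]-n*.011)"
```

```text
t 5.03 q [ 0.    0.43 -0.53  2.39  1.69  0.54 -2.06] F tool [-0.62 -1.05 -4.19] T tool [ 0.892 -0.087 -0.024] w mm 39.3 g 12.0
turn [-0.0014  0.0034 -0.3235] 18.5 shift in goal frame [0.003  0.0017 0.0003] in cur frame [0.0034 0.0006 0.0003] world [ 0.0009  0.0033 -0.0003]
```

arm_command(targets=[[[0,0,0,0,0,0.04],[0,0,0,0,0,0.04]]])

```text
clock: 5.28
position: [0.5115, 0.0582, 0.0828]
ee_rot: [1.991, 1.796, 0.41]
force: [-3.3, -2.0, 1.0]
width: 0.432
gripper_force: 12.0
```

```bash
python3 -c "
from plan import *
st(); delta(goal(YAW,30,60),CAP[2]-n*.011)"
```

```text
t 5.28 q [ 0.01  0.43 -0.54  2.39  1.69  0.54 -2.14] F tool [-2.44 -2.2  -2.26] T tool [ 0.959 -0.391 -0.33 ] w mm 39.7 g 12.0
turn [-0.0009  0.0045 -0.4037] 23.1 shift in goal frame [0.0035 0.0015 0.0002] in cur frame [0.0039 0.     0.0002] world [ 0.0006  0.0038 -0.0004]
```

arm_command(targets=[[[0,0,0,0,0,0.04],[0,0,0,0,0,0.04]]])

```text
clock: 5.52
position: [0.5114, 0.0588, 0.0826]
ee_rot: [2.068, 1.722, 0.435]
force: [-2.6, -0.6, -0.6]
width: 0.432
gripper_force: 12.0
```

```bash
python3 -c "
from plan import *
st(); delta(goal(YAW,30,60),CAP[2]-n*.011)
d=arm.get_image('scene'); im=d['pixels']
cv2.imwrite('pics/s2.png',cv2.resize(im[140:270,240:440],None,fx=4,fy=4,interpolation=2)[...,::-1])"
```

```text
t 5.53 q [ 0.02  0.44 -0.55  2.38  1.69  0.54 -2.21] F tool [-1.09 -2.41 -0.63] T tool [ 1.068 -0.164 -0.28 ] w mm 39.62 g 12.0
turn [-0.0011  0.0032 -0.4832] 27.7 shift in goal frame [0.0029 0.0015 0.0002] in cur frame [0.0032 0.     0.0002] world [ 0.0007  0.0032 -0.0002]
```

View pics/s2.png

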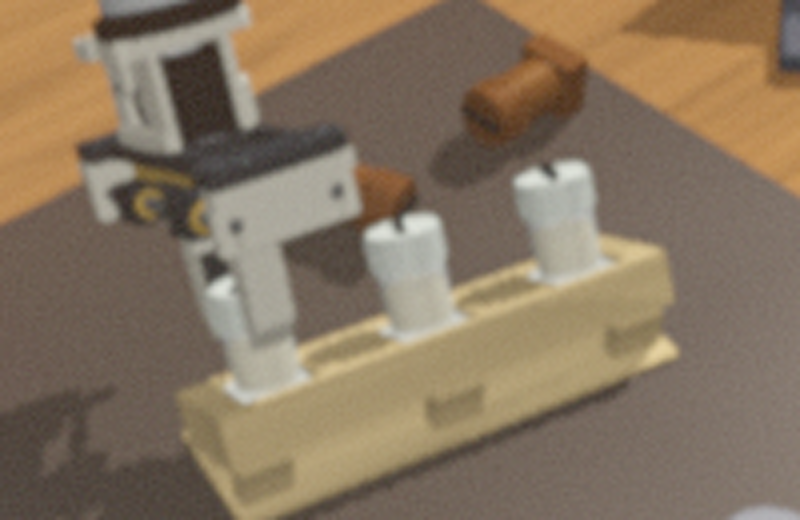

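The torque about the jar axis jumped to about -0.3 N m after roughly 0.37 rad, so the right-hand cap is snug. In the picture, the fingers at crop (250,290) hold the near jar's cap and everything else is untouched. I release, back off, and check the bar.

arm_command(targets=[[[0,0,0,0,0,0],[0,0,0,0,0,0],[0,0,0,0,0,0],[0,0,-0.02,0,0,0],[0,0,-0.03,0,0,0],[0,0,-0.03,0,0,0]]], jaw=0.07)

```text
clock: 6.32
position: [0.4724, 0.0681, 0.1528]
ee_rot: [2.068, 1.722, 0.436]
force: [0.0, -0.5, 0.2]
width: 0.766
gripper_force: 0.0
```

```bash
python3 -c "
from plan import *
st(); G=goal(YAW,30,20); p=CAP[1]+n*.059; delta(G,p); rows(G,p,9)"
```

```text
t 6.33 q [ 0.01  0.22 -0.58  2.39  1.26  0.5  -1.85] F tool [-0.45  0.19 -0.11] T tool [ 0.457 -0.076 -0.025] w mm 70.36 g 0.0
turn [-0.0015  0.003  -1.1815] 67.7 shift in goal frame [0.0333 0.0902 0.0111] in cur frame [0.0961 0.0034 0.0108] world [ 0.0262  0.0926 -0.0098]
[0.011, 0.0, 0.001, -0.0, 0.0, -0.131],
[0.011, 0.002, 0.001, -0.0, 0.0, -0.131],
[0.01, 0.003, 0.001, -0.0, 0.0, -0.131],
[0.01, 0.004, 0.001, -0.0, 0.0, -0.131],
[0.009, 0.006, 0.001, -0.0, 0.0, -0.131],
[0.008, 0.007, 0.001, -0.0, 0.0, -0.131],
[0.007, 0.008, 0.001, -0.0, 0.0, -0.131],
[0.006, 0.009, 0.001, -0.0, 0.0, -0.131],
[0.005, 0.009, 0.001, -0.0, 0.0, -0.131],
```

arm_command(targets=[[[0.011,0,0,0,0,-0.131],[0.011,0.002,0,0,0,-0.131],[0.01,0.003,0,0,0,-0.131],[0.01,0.004,0,0,0,-0.131],[0.009,0.006,0,0,0,-0.131],[0.008,0.007,0,0,0,-0.131],[0.007,0.008,0,0,0,-0.131],[0.006,0.009,0,0,0,-0.131],[0.005,0.009,0,0,0,-0.131],[0,0,0,0,0,0]]])

```text
clock: 7.58
position: [0.4942, 0.1628, 0.1519]
ee_rot: [0.742, 2.511, 0.043]
force: [-0.1, -0.6, -0.1]
width: 0.763
gripper_force: 0.0
```

```bash
python3 -c "
from plan import *
st(); G=goal(YAW,30,20); p=CAP[1]-n*.011; delta(G,p)
d=arm.get_image('top'); im=d['pixels']; np.savez('/tmp/t1.npz',**d)
cv2.imwrite('pics/t1.png',cv2.resize(im[225:325,190:345],None,fx=5,fy=5,interpolation=2)[...,::-1])"
```

```text
t 7.58 q [-0.1   0.34 -0.72  2.26  1.21  0.7  -0.76] F tool [-0.13 -0.56  0.08] T tool [0.127 0.4   0.074] w mm 70.07 g 0.0
turn [-0.002   0.0015 -0.003 ] 0.2 shift in goal frame [-0.     -0.0011  0.08  ] in cur frame [ 0.0001 -0.0009  0.08  ] world [ 0.0385 -0.0097 -0.0695]
```

View pics/t1.png

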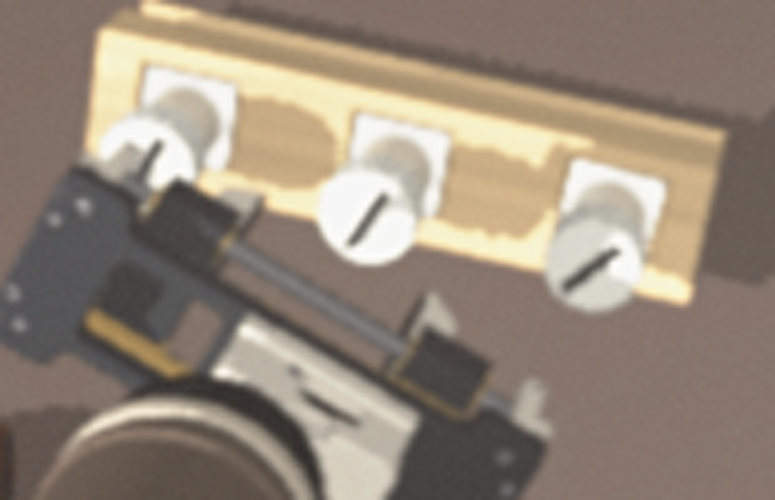

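The crop shows the right-hand bar at (593,270), now turned further than the others, with its jar still seated. The gripper is poised in front of the middle jar at (368,215). I measure the bar and descend.

```bash
cat >> plan.py <<'E'
def bar(d,c,i):
    g=cv2.cvtColor(d["pixels"],cv2.COLOR_RGB2GRAY).astype(float)
    Rz=R.from_euler('z',YAW,degrees=True); ex=Rz.apply([.866,0,.5]); ey=Rz.apply([0,1,0])
    v,u=np.mgrid[int(c[1])-8:int(c[1])+9,int(c[0])-8:int(c[0])+9]
    w=(np.clip(150-g[v,u],0,None)*(np.hypot(u-c[0],v-c[1])<8)).ravel(); uv=np.c_[u.ravel(),v.ravel()]
    mu=(uv*w[:,None]).sum(0)/w.sum(); p=onz(d,[mu],.0945)[0]; q=onplane(d,uv,n,p)-p; a,b=q@ex,q@ey
    print("bar",i,mu.round(1),"cap top",(p-n*.003).round(4),"cw",-(.5*np.arctan2(2*(w*a*b).sum(),(w*(a*a-b*b)).sum())).round(3))
E
python3 -c "
from plan import *
d=dict(np.load('/tmp/t1.npz')); bar(d,[308.5,279],2); bar(d,[263.5,268.5],1)
d=dict(np.load('/tmp/top0.npz')); bar(d,[308.5,279],2); bar(d,[263.5,268.5],1);bar(d,[218.8,258.6],0)"
```

```text
bar 2 [307.  278.9] cap top [0.5066 0.0653 0.0919] cw 0.659
bar 1 [263.2 268.4] cap top [0.5276 0.1544 0.0919] cw 0.391
bar 2 [308.  278.8] cap top [0.5068 0.0632 0.0919] cw 0.321
bar 1 [263.1 268.5] cap top [0.5275 0.1544 0.0919] cw 0.393
bar 0 [218.4 258.9] cap top [0.547  0.2465 0.0919] cw 0.323
```

arm_command(targets=[[[0,0,0.02,-0.002,0.002,-0.003],[0,0,0.02,0,0,0],[0,0,0.014,0,0,0],[0,0,0.013,0,0,0],[0,0,0.013,0,0,0],[0,0,0,0,0,0],[0,0,0,0,0,0]]])

```text
clock: 8.5
position: [0.5329, 0.153, 0.0828]
ee_rot: [0.739, 2.513, 0.044]
force: [-0.2, -0.2, -0.2]
width: 0.765
gripper_force: 0.0
```

```bash
python3 -c "
from plan import *
st(); delta(goal(YAW,30,20),CAP[1]-n*.011)"
```

```text
t 8.5 q [-0.12  0.51 -0.63  2.26  1.5   0.68 -0.98] F tool [ 0.14 -0.25  0.12] T tool [0.107 0.486 0.048] w mm 70.24 g 0.0
turn [-0.001  -0.0001 -0.0011] 0.1 shift in goal frame [ 0.0003 -0.      0.0003] in cur frame [ 0.0003 -0.      0.0003] world [-0.0001  0.0001 -0.0005]
```

arm_command(targets=[[[0,0,0,0,0,0],[0,0,0,0,0,0],[0,0,0,0,0,0],[0,0,0,0,0,0],[0,0,0,0,0,0],[0,0,0,0,0,0.04],[0,0,0,0,0,0.04],[0,0,0,0,0,0.04]]], jaw=0.02, newtons=12)

```text
clock: 9.5
position: [0.5329, 0.1529, 0.0825]
ee_rot: [0.889, 2.466, 0.085]
force: [-1.9, -0.4, 2.1]
width: 0.431
gripper_force: 12.0
```

```bash
python3 -c "
from plan import *
st(); delta(goal(YAW,30,20),CAP[1]-n*.011)"
```

```text
t 9.5 q [-0.12  0.51 -0.63  2.26  1.5   0.68 -1.1 ] F tool [ 0.04 -0.96 -2.67] T tool [ 0.399  0.432 -0.055] w mm 39.54 g 12.0
turn [-1.300e-03  1.000e-04 -1.212e-01] 6.9 shift in goal frame [0.0003 0.     0.    ] in cur frame [ 0.0003 -0.      0.    ] world [-0.0002  0.0001 -0.0001]
```

arm_command(targets=[[[0,0,0,0,0,0.04],[0,0,0,0,0,0.04],[0,0,0,0,0,0.04]]])

```text
clock: 9.88
position: [0.5331, 0.1527, 0.0827]
ee_rot: [1.036, 2.41, 0.127]
force: [-2.2, -2.1, 4.7]
width: 0.434
gripper_force: 12.0
```

```bash
python3 -c "
from plan import *
st(); delta(goal(YAW,30,20),CAP[1]-n*.011)"
```

```text
t 9.88 q [-0.12  0.51 -0.63  2.26  1.5   0.69 -1.22] F tool [-2.18 -1.62 -4.85] T tool [ 0.445 -0.17  -0.265] w mm 39.82 g 12.0
turn [-0.0014  0.0009 -0.241 ] 13.8 shift in goal frame [0.0006 0.0001 0.    ] in cur frame [ 0.0006 -0.      0.    ] world [-0.0003  0.0004 -0.0003]
```

arm_command(targets=[[[0,0,0,0,0,0.04],[0,0,0,0,0,0.04]]])

```text
clock: 10.12
position: [0.5333, 0.1524, 0.0828]
ee_rot: [1.133, 2.369, 0.154]
force: [-2.7, -2.0, 3.8]
width: 0.431
gripper_force: 12.0
```

```bash
python3 -c "
from plan import *
st(); delta(goal(YAW,30,20),CAP[1]-n*.011)"
```

```text
t 10.12 q [-0.12  0.51 -0.64  2.25  1.5   0.69 -1.3 ] F tool [-1.55 -1.98 -4.45] T tool [ 0.551 -0.009 -0.217] w mm 39.57 g 12.0
turn [-0.0015  0.0016 -0.3213] 18.4 shift in goal frame [0.0009 0.0003 0.0001] in cur frame [ 0.001  -0.      0.0001] world [-0.0005  0.0007 -0.0004]
```

The middle cap also meets its stop: the torque is about -0.25 N m after 0.24 rad, and the bar was at 0.39. I give it a last small nudge, release and back off.

arm_command(targets=[[[0,0,0,0,0,0.04],[0,0,0,0,0,0]]])

```text
clock: 10.38
position: [0.5329, 0.1528, 0.0826]
ee_rot: [1.179, 2.349, 0.168]
force: [-2.3, -2.0, 3.8]
width: 0.431
gripper_force: 12.0
```

```bash
python3 -c "
from plan import *
st()"
```

```text
t 10.38 q [-0.12  0.51 -0.64  2.26  1.5   0.69 -1.34] F tool [-1.82 -1.63 -4.21] T tool [ 0.659  0.122 -0.101] w mm 39.59 g 12.0
```

arm_command(targets=[[[0,0,0,0,0,0],[0,0,0,0,0,0],[0,0,0,0,0,0],[0,0,-0.02,0,0,0],[0,0,-0.03,0,0,0],[0,0,-0.03,0,0,0]]], jaw=0.07)

```text
clock: 11.12
position: [0.4935, 0.1622, 0.1524]
ee_rot: [1.18, 2.35, 0.169]
force: [0.2, -0.7, 0.4]
width: 0.759
gripper_force: 0.0
```

```bash
python3 -c "
from plan import *
st(); G=goal(YAW,30,20); p=CAP[0]+n*.069; delta(G,p); rows(G,p,5)"
```

```text
t 11.12 q [-0.1   0.34 -0.72  2.26  1.21  0.7  -1.11] F tool [-0.75 -0.18 -0.16] T tool [0.265 0.382 0.02 ] w mm 69.7 g 0.0
turn [-0.0012 -0.0005 -0.3596] 20.6 shift in goal frame [0.0326 0.088  0.0005] in cur frame [0.0615 0.0709 0.0004] world [ 0.0204  0.0916 -0.0007]
[0.012, 0.014, 0.0, -0.0, -0.0, -0.072],
[0.011, 0.015, 0.0, -0.0, -0.0, -0.072],
[0.01, 0.016, 0.0, -0.0, -0.0, -0.072],
[0.009, 0.016, 0.0, -0.0, -0.0, -0.072],
[0.008, 0.017, 0.0, -0.0, -0.0, -0.072],
```

arm_command(targets=[[[0.012,0.014,0,0,0,-0.072],[0.011,0.015,0,0,0,-0.072],[0.01,0.016,0,0,0,-0.072],[0.009,0.016,0,0,0,-0.072],[0.008,0.017,0,0,0,-0.072],[0,0,0,0,0,0],[0,0,0,0,0,0]]])

```text
clock: 12.0
position: [0.5139, 0.252, 0.1513]
ee_rot: [0.74, 2.513, 0.043]
force: [0.2, 0.0, -0.8]
width: 0.757
gripper_force: 0.0
```

```bash
python3 -c "
from plan import *
st(); delta(goal(YAW,30,20),CAP[0]-n*.011)
d=arm.get_image('top'); bar(d,[308.5,279],2); bar(d,[263.5,268.5],1);bar(d,[218.8,258.6],0)"
```

```text
t 12.0 q [-0.23  0.46 -0.76  2.1   1.18  0.86 -0.8 ] F tool [ 0.27 -0.05  0.77] T tool [0.088 0.433 0.031] w mm 69.47 g 0.0
turn [-0.0018  0.     -0.0013] 0.1 shift in goal frame [0.0007 0.0016 0.0795] in cur frame [0.0007 0.0017 0.0795] world [ 0.039  -0.007  -0.0689]
bar 2 [307.7 278.4] cap top [0.5077 0.0639 0.0919] cw 0.665
bar 1 [262.5 268.3] cap top [0.528  0.1559 0.0919] cw 0.663
bar 0 [218.3 259. ] cap top [0.5468 0.2467 0.0919] cw 0.324
```

Both bars read 0.66 (the 0.6 stop plus a little jar play), so those two caps are sound and snug. Now the left jar.

arm_command(targets=[[[0,0.001,0.02,0,0,0],[0,0,0.02,0,0,0],[0,0,0.014,0,0,0],[0,0,0.013,0,0,0],[0,0,0.013,0,0,0],[0,0,0,0,0,0],[0,0,0,0,0,0]]])

```text
clock: 12.92
position: [0.5535, 0.2452, 0.0826]
ee_rot: [0.737, 2.513, 0.044]
force: [-1.3, 0.4, 0.3]
width: 0.761
gripper_force: 0.0
```

```bash
python3 -c "
from plan import *
st(); delta(goal(YAW,30,20),CAP[0]-n*.011)"
```

```text
t 12.93 q [-0.25  0.6  -0.68  2.1   1.38  0.81 -0.93] F tool [ 1.01 -0.24 -0.91] T tool [0.103 0.463 0.018] w mm 69.9 g 0.0
turn [-0.0006 -0.0003  0.0002] 0.0 shift in goal frame [ 0.0004 -0.0005 -0.0001] in cur frame [ 0.0004 -0.0005 -0.0001] world [-0.0006 -0.0002 -0.0002]
```

arm_command(targets=[[[0,0,0,0,0,0],[0,0,0,0,0,0],[0,0,0,0,0,0],[0,0,0,0,0,0],[0,0,0,0,0,0],[0,0,0,0,0,0.04],[0,0,0,0,0,0.04],[0,0,0,0,0,0.04],[0,0,0,0,0,0.04],[0,0,0,0,0,0.04]]], jaw=0.02, newtons=12)

```text
clock: 14.18
position: [0.5534, 0.2447, 0.0824]
ee_rot: [0.988, 2.43, 0.113]
force: [-2.4, -1.0, 2.8]
width: 0.435
gripper_force: 12.0
```

```bash
python3 -c "
from plan import *
st()"
```

```text
t 14.18 q [-0.25  0.6  -0.67  2.1   1.38  0.81 -1.13] F tool [-0.4  -1.58 -3.47] T tool [0.477 0.342 0.021] w mm 39.92 g 12.0
```

arm_command(targets=[[[0,0,0,0,0,0.04],[0,0,0,0,0,0.04],[0,0,0,0,0,0.04],[0,0,0,0,0,0.04]]])

```text
clock: 14.68
position: [0.5533, 0.2446, 0.0823]
ee_rot: [1.181, 2.348, 0.168]
force: [-4.0, -1.7, 2.5]
width: 0.435
gripper_force: 12.0
```

```bash
python3 -c "
from plan import *
st()"
```

```text
t 14.68 q [-0.25  0.59 -0.66  2.1   1.38  0.8  -1.29] F tool [-0.29 -3.13 -3.95] T tool [ 0.728  0.281 -0.126] w mm 39.95 g 12.0
```

arm_command(targets=[[[0,0,0,0,0,0.04],[0,0,0,0,0,0.04],[0,0,0,0,0,0.04],[0,0,0,0,0,0.04]]])

```text
clock: 15.18
position: [0.5531, 0.2445, 0.0823]
ee_rot: [1.369, 2.253, 0.223]
force: [-3.5, -1.3, 3.0]
width: 0.434
gripper_force: 12.0
```

```bash
python3 -c "
from plan import *
st(); delta(goal(YAW,30,20),CAP[0]-n*.011)"
```

```text
t 15.18 q [-0.26  0.59 -0.66  2.1   1.38  0.8  -1.45] F tool [-0.79 -2.24 -4.17] T tool [ 0.914  0.084 -0.045] w mm 39.85 g 12.0
turn [-1.800e-03  4.000e-04 -5.209e-01] 29.8 shift in goal frame [ 0.0004  0.0004 -0.0002] in cur frame [ 0.0005  0.0001 -0.0002] world [-0.0002  0.0005  0.0001]
```

There is no torque jump after 0.52 rad, so the left jar looks stripped. I complete the full 60 degrees plus a little to cover the jar's play in its pocket.

arm_command(targets=[[[0,0,0,0,0,0.05],[0,0,0,0,0,0.05],[0,0,0,0,0,0.05],[0,0,0,0,0,0.05],[0,0,0,0,0,0.05],[0,0,0,0,0,0.05]]])

```text
clock: 15.92
position: [0.5529, 0.2444, 0.0822]
ee_rot: [1.704, 2.039, 0.322]
force: [-4.8, -1.9, 4.2]
width: 0.433
gripper_force: 12.0
```

```bash
python3 -c "
from plan import *
st()"
```

```text
t 15.93 q [-0.27  0.59 -0.65  2.1   1.37  0.79 -1.75] F tool [-2.03 -2.57 -5.72] T tool [ 1.118 -0.283 -0.08 ] w mm 39.71 g 12.0
```

arm_command(targets=[[[0,0,0,0,0,0.05],[0,0,0,0,0,0.05],[0,0,0,0,0,0.05],[0,0,0,0,0,0.05],[0,0,0,0,0,0.05],[0,0,0,0,0,0.03],[0,0,0,0,0,0]]])

```text
clock: 16.8
position: [0.5528, 0.2445, 0.0821]
ee_rot: [1.99, 1.8, 0.411]
force: [-6.0, -1.0, 3.3]
width: 0.435
gripper_force: 12.0
```

```bash
python3 -c "
from plan import *
st(); delta(goal(YAW,30,20),CAP[0]-n*.011)"
```

```text
t 16.8 q [-0.28  0.59 -0.63  2.1   1.37  0.79 -2.03] F tool [-1.9  -3.47 -5.64] T tool [ 1.013 -0.483  0.032] w mm 39.93 g 12.0
turn [-2.1000e-03  5.0000e-04 -1.0998e+00] 63.0 shift in goal frame [ 0.      0.0006 -0.0002] in cur frame [ 0.0005  0.0003 -0.0002] world [0.0002 0.0005 0.0003]
```

The torque stayed near the 0.05 N m friction for the full 63 degrees, so the left jar's cap is stripped. I lift it along its axis with a firmer grip.

arm_command(targets=[[[0,0,0,0,0,0],[0,0,-0.004,0,0,0],[0,0,-0.008,0,0,0],[0,0,-0.01,0,0,0],[0,0,-0.012,0,0,0],[0,0,-0.014,0,0,0],[0,0,-0.014,0,0,0],[0,0,0,0,0,0]]], newtons=20)

```text
clock: 17.8
position: [0.5234, 0.2526, 0.1376]
ee_rot: [1.989, 1.8, 0.416]
force: [-0.3, -0.3, -0.3]
width: 0.428
gripper_force: 20.0
```

```bash
python3 -c "
from plan import *
st(); o=arm.observe(); G=goal(YAW,30,83); rows(G,o['position']+[0.02,-.02,.13],5)
d=dict(np.load('/tmp/top0.npz'))
h=cv2.cvtColor(d['pixels'],cv2.COLOR_RGB2HSV); z=d['z_map']
v,u=np.mgrid[185:290,375:480]; uv=np.c_[u.ravel(),v.ravel()]; P=xyz(d,uv); c=h[uv[:,1],uv[:,0]]
w=(P[:,2]>.018)&(P[:,2]<.032)&(c[:,2]>120)&(c[:,1]<70); print(w.sum(), cv2.minAreaRect(P[w,:2].astype(np.float32)))
f=(np.abs(P[:,2]-.004)<.005)&(c[:,2]>150)&(c[:,1]<60); print(f.sum(),cv2.minAreaRect(P[f,:2].astype(np.float32)),np.median(P[f],0))"
```

```text
t 17.8 q [-0.27  0.47 -0.7   2.1   1.21  0.82 -1.92] F tool [-0.29 -0.41  0.13] T tool [ 0.596  0.07  -0.015] w mm 39.31 g 20.0
[-0.005, 0.017, -0.02, 0.0, -0.0, -0.0],
[-0.005, 0.017, -0.02, 0.0, -0.0, -0.0],
[-0.005, 0.017, -0.02, 0.0, -0.0, -0.0],
[-0.005, 0.017, -0.02, 0.0, -0.0, -0.0],
[-0.005, 0.017, -0.02, 0.0, -0.0, -0.0],
584 ((0.618278443813324, -0.20015360414981842), (0.1509929746389389, 0.17948755621910095), 67.90802001953125)
4064 ((0.6224213242530823, -0.20519724488258362), (0.1590791493654251, 0.19571872055530548), 67.87897491455078) [ 0.60566122 -0.19718898  0.00356944]
```

arm_command(targets=[[[-0.005,0.017,-0.02,0,0,0],[-0.005,0.017,-0.02,0,0,0],[-0.005,0.017,-0.02,0,0,0],[-0.005,0.017,-0.02,0,0,0],[-0.005,0.017,-0.02,0,0,0],[0,0,0,0,0,0]]])

```text
clock: 18.55
position: [0.5464, 0.2319, 0.2681]
ee_rot: [1.991, 1.797, 0.416]
force: [-0.8, 0.5, -1.3]
width: 0.433
gripper_force: 20.0
```

```bash
python3 -c "
from plan import *
st(); G=goal(YAW,0,83); p=[.605,-.196,.22]; delta(G,p); rows(G,p,20)
d=arm.get_image('scene'); im=d['pixels']
cv2.imwrite('pics/s3.png',cv2.resize(im[90:270,240:440],None,fx=3,fy=3,interpolation=2)[...,::-1])"
```

```text
t 18.55 q [-0.09  0.3  -0.79  1.94  0.89  0.91 -1.47] F tool [ 0.44 -1.38  0.68] T tool [ 0.571  0.115 -0.005] w mm 39.79 g 20.0
turn [ 0.5218  0.0632 -0.0026] 30.1 shift in goal frame [-0.42    0.1008  0.0481] in cur frame [-0.4144  0.0577  0.1174] world [ 0.0586 -0.4279 -0.0481]
[-0.021, 0.003, 0.006, 0.026, 0.003, -0.0],
[-0.021, 0.003, 0.006, 0.026, 0.003, -0.0],
[-0.021, 0.003, 0.006, 0.026, 0.003, -0.0],
[-0.021, 0.003, 0.005, 0.026, 0.003, -0.0],
[-0.021, 0.003, 0.005, 0.026, 0.003, -0.0],
[-0.021, 0.004, 0.005, 0.026, 0.003, -0.0],
[-0.021, 0.004, 0.005, 0.026, 0.003, -0.0],
[-0.021, 0.004, 0.005, 0.026, 0.003, -0.0],
[-0.021, 0.004, 0.005, 0.026, 0.003, -0.0],
[-0.021, 0.004, 0.004, 0.026, 0.003, -0.0],
[-0.021, 0.004, 0.004, 0.026, 0.003, -0.0],
[-0.021, 0.004, 0.004, 0.026, 0.003, -0.0],
[-0.021, 0.004, 0.004, 0.026, 0.003, -0.0],
[-0.021, 0.004, 0.004, 0.026, 0.003, -0.0],
[-0.021, 0.005, 0.004, 0.026, 0.003, -0.0],
[-0.021, 0.005, 0.003, 0.026, 0.003, -0.0],
[-0.021, 0.005, 0.003, 0.026, 0.003, -0.0],
[-0.021, 0.005, 0.003, 0.026, 0.003, -0.0],
[-0.021, 0.005, 0.003, 0.026, 0.003, -0.0],
[-0.021, 0.005, 0.003, 0.026, 0.003, -0.0],
```

View pics/s3.png

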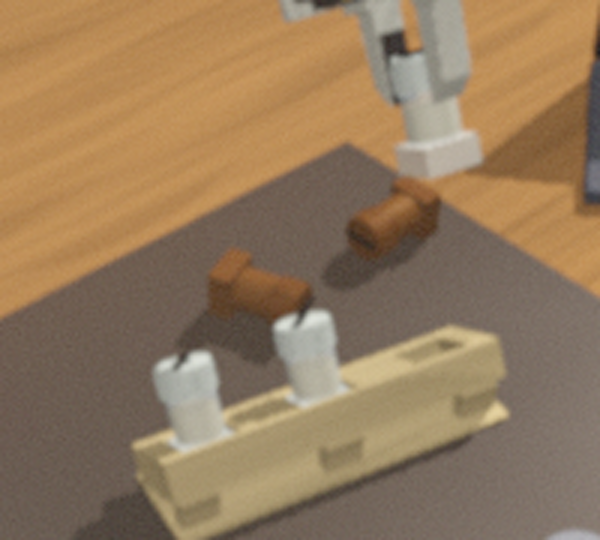

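The picture shows the jar held at (435,120), out of its pocket, with the other two still in the rack. Next I carry it to the tray while tilting it upright.

arm_command(targets=[[[-0.021,0.003,0.006,0.026,0.003,0],[-0.021,0.003,0.006,0.026,0.003,0],[-0.021,0.003,0.006,0.026,0.003,0],[-0.021,0.003,0.005,0.026,0.003,0],[-0.021,0.003,0.005,0.026,0.003,0],[-0.021,0.004,0.005,0.026,0.003,0],[-0.021,0.004,0.005,0.026,0.003,0],[-0.021,0.004,0.005,0.026,0.003,0],[-0.021,0.004,0.005,0.026,0.003,0],[-0.021,0.004,0.004,0.026,0.003,0]]])

```text
clock: 19.85
position: [0.5737, 0.0152, 0.2408]
ee_rot: [2.167, 1.959, 0.214]
force: [-0.4, 0.5, -0.5]
width: 0.429
gripper_force: 20.0
```

arm_command(targets=[[[-0.021,0.004,0.004,0.026,0.003,0],[-0.021,0.004,0.004,0.026,0.003,0],[-0.021,0.004,0.004,0.026,0.003,0],[-0.021,0.004,0.004,0.026,0.003,0],[-0.021,0.005,0.004,0.026,0.003,0],[-0.021,0.005,0.003,0.026,0.003,0],[-0.021,0.005,0.003,0.026,0.003,0],[-0.021,0.005,0.003,0.026,0.003,0],[-0.021,0.005,0.003,0.026,0.003,0],[-0.021,0.005,0.003,0.026,0.003,0]]])

```text
clock: 21.1
position: [0.6028, -0.1991, 0.2165]
ee_rot: [-2.331, -2.106, 0.01]
force: [0.0, 0.3, -1.4]
width: 0.43
gripper_force: 20.0
```

arm_command(targets=[[[0,0,0,0,0,0],[0,0,0,0,0,0]]])

```text
clock: 21.35
position: [0.603, -0.1974, 0.2176]
ee_rot: [2.329, 2.107, -0.006]
force: [0.6, 1.3, -0.6]
width: 0.429
gripper_force: 20.0
```

```bash
python3 -c "
from plan import *
st(); G=goal(YAW,0,83); p=[.605,-.196,.068]; delta(G,p)
d=arm.get_image('scene'); im=d['pixels']
cv2.imwrite('pics/s4.png',cv2.resize(im[200:400,140:340],None,fx=3,fy=3,interpolation=2)[...,::-1])"
```

```text
t 21.35 q [ 0.71  0.59 -0.76  1.54  0.43  1.19 -0.23] F tool [1.33 0.5  0.64] T tool [-0.025  0.026  0.02 ] w mm 39.35 g 20.0
turn [-0.0022  0.0034 -0.0008] 0.2 shift in goal frame [0.0016 0.0018 0.1496] in cur frame [0.0021 0.0021 0.1495] world [ 0.002   0.0014 -0.1496]
```

View pics/s4.png

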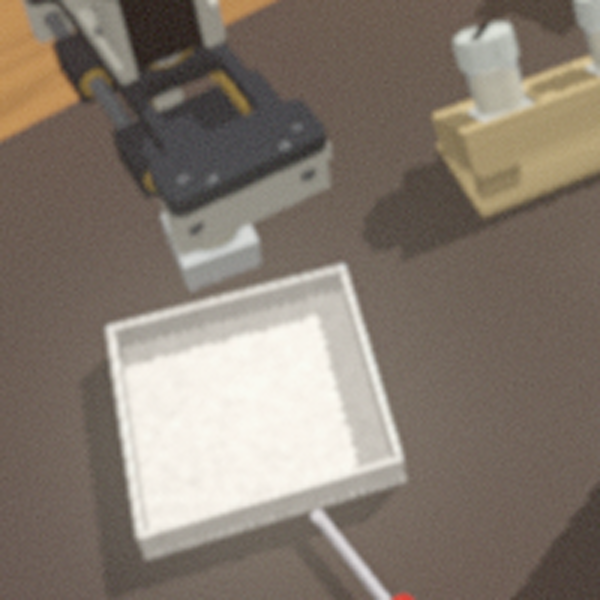

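The jar hangs upright with its square foot at (220,255), level, above the tray. I cross-check the tray centre from the rim corners in this view and descend.

```bash
python3 -c "
from plan import *
d=dict(np.load('/tmp/scene0.npz')); c=np.array([[108,327],[345,265],[403,462],[147,540]])/3+[140,200]
P=onz(d,c,.025)[:,:2]; print(P.round(4),P.mean(0)); print(np.linalg.norm(P-np.roll(P,1,0),axis=1))"
```

```text
[[ 0.5106 -0.239 ]
 [ 0.5661 -0.1006]
 [ 0.7048 -0.1574]
 [ 0.652  -0.2919]] [ 0.60837887 -0.19723555]
[0.15096041 0.14915583 0.14990894 0.14448217]
```

arm_command(targets=[[[0.002,0.002,0.02,-0.002,0.003,0],[0,0,0.025,0,0,0],[0,0,0.025,0,0,0],[0,0,0.025,0,0,0],[0,0,0.02,0,0,0],[0,0,0.012,0,0,0],[0,0,0.008,0,0,0],[0,0,0,0,0,0],[0,0,0,0,0,0]]])

```text
clock: 22.52
position: [0.6063, -0.197, 0.0843]
ee_rot: [2.329, 2.104, 0.001]
force: [-0.3, -0.3, -1.4]
width: 0.431
gripper_force: 20.0
```

```bash
python3 -c "
from plan import *
st(); delta(goal(YAW,0,83),[.605,-.196,.068])"
```

```text
t 22.52 q [ 0.67  0.72 -0.69  1.66  0.55  0.95 -0.32] F tool [-0.31 -0.29  1.39] T tool [-0.081 -0.01  -0.015] w mm 39.58 g 20.0
turn [ 0.0024  0.0012 -0.0018] 0.2 shift in goal frame [ 0.0009 -0.0014  0.0163] in cur frame [ 0.0009 -0.0014  0.0163] world [-0.0013  0.001  -0.0163]
```

Tray centre confirmed within a few mm. Lowering slowly.

arm_command(targets=[[[0,0,0.003,0,0,0],[0,0,0.003,0,0,0],[0,0,0.003,0,0,0],[0,0,0.002,0,0,0],[0,0,0.002,0,0,0],[0,0,0.001,0,0,0],[0,0,0,0,0,0]]])

```text
clock: 23.4
position: [0.6058, -0.197, 0.0696]
ee_rot: [2.33, 2.105, -0.0]
force: [-0.1, 0.6, -0.4]
width: 0.432
gripper_force: 20.0
```

arm_command(targets=[[[0,0,0.001,0,0,0],[0,0,0.001,0,0,0],[0,0,0,0,0,0]]])

```text
clock: 23.78
position: [0.606, -0.1974, 0.0687]
ee_rot: [2.329, 2.104, -0.0]
force: [-2.7, -1.9, 7.8]
width: 0.428
gripper_force: 20.0
```

```bash
python3 -c "
from plan import *
st(); delta(goal(YAW,0,83),[.605,-.196,.068])"
```

```text
t 23.77 q [ 0.66  0.74 -0.68  1.68  0.56  0.93 -0.34] F tool [-2.16 -2.5  -7.78] T tool [ 0.687 -0.238 -0.054] w mm 39.3 g 20.0
turn [ 0.0019  0.002  -0.002 ] 0.2 shift in goal frame [ 0.0013 -0.0011  0.0007] in cur frame [ 0.0013 -0.0011  0.0006] world [-0.001   0.0014 -0.0007]
```

The jar has touched down, with 7.8 N upward. I release, wait, and rise straight up.

arm_command(targets=[[[0,0,0,0,0,0],[0,0,0,0,0,0],[0,0,0,0,0,0],[0,0,0,0,0,0],[0,0,-0.01,0,0,0],[0,0,-0.03,0,0,0],[0,0,-0.04,0,0,0],[0,0,-0.04,0,0,0],[0,0,-0.04,0,0,0]]], jaw=0.07)

```text
clock: 24.9
position: [0.6056, -0.1967, 0.2297]
ee_rot: [2.329, 2.105, 0.001]
force: [0.3, -0.8, -1.0]
width: 0.762
gripper_force: 0.0
```

arm_command(targets=[[[0.05,0,0,0,0,0],[0.05,0,0,0,0,0],[0.05,0,0,0,0,0],[0.05,0,0,0,0,0],[0,0,0,0,0,0],[0,0,0,0,0,0]]])

```text
clock: 25.65
position: [0.6259, 0.0018, 0.2278]
ee_rot: [2.329, 2.105, -0.0]
force: [-0.5, -0.9, 0.2]
width: 0.76
gripper_force: 0.0
```

```bash
python3 -c "
from plan import *
st(); print(arm.observe()['position'])
d=arm.get_image('scene'); cv2.imwrite('pics/s5.png',d['pixels'][...,::-1])
d=arm.get_image('top'); bar(d,[308.5,279],2); bar(d,[263.5,268.5],1)"
```

```text
t 25.65 q [ 0.41  0.57 -0.78  1.55  0.42  1.2  -0.55] F tool [-0.96 -0.44 -0.2 ] T tool [-0.113 -0.011 -0.027] w mm 69.76 g 0.0
[0.62589461 0.00177039 0.22779177]
bar 2 [307.9 278.4] cap top [0.5077 0.0633 0.0919] cw 0.668
bar 1 [263.1 267.9] cap top [0.5286 0.1545 0.0919] cw 0.683
```

View pics/s5.png

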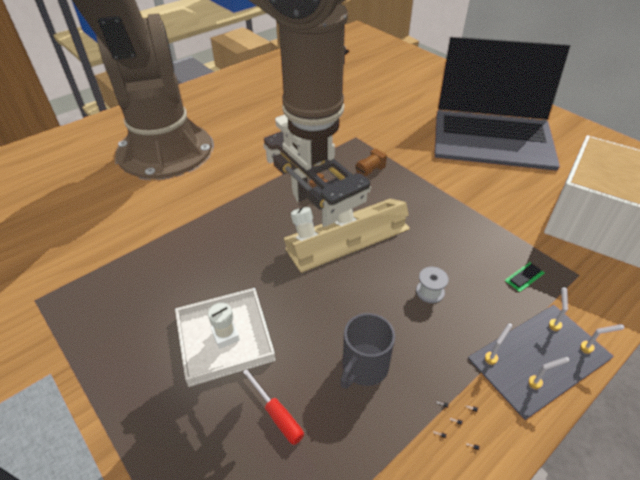

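The jar stands upright on the tray floor at (222,322). Two jars remain in the rack with their bars at the stop, and the bystanders have not moved. Handing in.

```bash
python3 -c "
from cell import arm
print(arm.sign_off())"
```

```text
the job is handed in; nothing more can be done
None
```

I handed in the job at about 26 s: the left jar (largest y) was the stripped one and now stands upright in the white tray after its full 60 degrees, while the middle and right caps are snug with their jars still in the rack.

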